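Turn the display carousel and hang up the lantern

TASK

First turn the counter-top carousel by its red knob until its one empty two-pronged hook stands over the yellow front tongue of the base. Then pick up the orange lantern, hang it by its handle on that hook so that it hangs straight and freely behind the upturned tips, and let go, with the hook still over the tongue. Do not tip the lantern over, and leave the cell stand, bulb, adapter and button cell tray where they are.

Things in the scene. Friction and masses are not known exactly. Their poses are not given: they have to be found in the camera images.
- carousel_base: Fixed base of the carousel: dark steel disc 190 mm across and 16 mm high with a thin column. Origin on the turning axis at counter level, z up; its -x axis points out along the yellow front tongue. Place and yaw vary.
- front_mark (a point): Point on top of the yellow tongue (34 mm wide, reaching 150 mm out from the axis, 10 mm high), 125 mm from the turning axis.
- carousel: Turning part of the carousel, on a vertical axis. Origin on the axis at counter level; its -x axis points out along the EMPTY hook. Turns without stop either way and stays where it is left (stiff: about 2 N at the knob). A 72 mm black hub at 192-206 mm height carries four two-pronged black hooks 90 degrees apart; packs 90 mm wide, 118 mm tall (tops 12 mm above the prong axes) are fixed for good on the other three, out to 125 mm from the axis like the prong tips.
- hook_tip (a point): Midway between the tips of the two prongs of the empty hook, 125 mm from the axis and at the height of the prong axes, 200 mm. The prongs are round bars 8 mm thick, level, parallel, 60 mm apart between centres (52 mm free between them); at the tip each turns up so that its top is 18 mm above the prong axis.
- hook_seat (a point): Midway between the two prongs of the empty hook, 95 mm from the axis, on the level of the prong axes (200 mm): where the handle bar should rest across both prongs (its centre then 10 mm above this point). Axes as the carousel: -x outward, y across the prongs.
- knob_grip (a point): Centre of grip on the round upright red knob, 18 mm thick, 50 mm tall (its top 22 mm above this point, the steel arm that carries it 28 mm below). It stands 50 mm from the axis on the side opposite the empty hook.
- lantern_bar (a point): Centre of the lantern's handle bar: round, 12 mm thick, along the lantern's y axis, 137 mm above the lantern's underside. Under it the closed handle leaves an opening 92 mm wide and 56 mm high.
- lantern_center (a point): Orange battery lantern, loose, 0.25-0.45 kg, standing upright; 50 mm deep (x) by 116 mm wide (y), body 75 mm high, 143 mm with its black D-shaped handle. This point is its centre, half-way up (71.5 mm above its underside). Round white lens on its -x face. Either face may look outward when hung.
- cell_stand: Bystander: black rubber stand 180 x 58 mm (long along x) with four upright green cells, 80 mm tall in all. Origin under its centre.
- reflector_bulb: Bystander: glass reflector bulb standing on its face, 80 mm across, 111 mm tall. Origin under its centre.
- button_tray: Bystander: yellow button cell tray 130 x 90 x 24 mm. Origin under its centre.
- adapter: Bystander: copper-bottomed white screw base adapter, 48 mm across, 69 mm tall. Origin under its centre.
Not all that is in view belongs to the job. What is shaped like the part that bears lantern_bar but blue or purple is not meant.

How it is judged:
By the outcome, as a careful person would: the job done as asked, in the order asked, and still so for the second after the job is handed in, with the robot touching nothing.
It also fails if it takes over 72 s, if anything falls off the work surface, if the arm or the gripper's body presses on something with over 40 N, if the wrist force passes 120 N, or if a joint passes its speed limit or range.

ROBOT

A 7-joint arm with a two-finger parallel gripper is mounted at the origin on the work surface. World frame = base frame: x ahead of the robot, y to its left, z up, the work surface at z = 0. Lengths are in m, angles in rad, forces in N, time in s.
With the tool pointing down it reaches from about 0.425 to 0.925 m from the base axis. Payload 6.8 kg.
Tool frame: the origin (TCP) lies midway between the tips of the shut fingers; the grasp point (between the pads) lies 19 mm behind it; z points along the fingers, y is the line along which they close (so a half turn about z gives the same grasp; the last joint's range is limited). The gripper opens to 85 mm and grips with 20 to 120 N. Pads are 22 mm wide; open, the fingers measure 114 mm over their backs; the gripper's body (76 mm by 85 mm) begins 54 mm behind the grasp point. The pads swing forward as they close: fully open they stand 13 mm farther back than shut.
Start: joints at [-1.245, 0.477, 0.022, 1.555, -0.011, 1.109, -0.083], TCP at [0.284, 0.612, 0.231] pointing down, gripper open.
Joint ranges: [-2.96, 2.96], [-0.34, 2.1], [-1.41, 1.46], [0.24, 2.44], [-1.37, 4.51], [0.17, 1.92], [-2.96, 2.96]. Speed limits (rad/s): [2.39, 2.39, 3.14, 3.14, 3.14, 3.14, 3.14].

INTERFACE

Orientations are given as a rotation vector (axis times angle).
In Python, from bench import r gives the robot as it stands.
- The arm moves only by the tool servo_tool, never from a script. Its arguments are lists of equal length, an entry for each row: "turn": the turn, a rotation vector about the world's x, y, z in units of 5 degrees (1.0 is 5 degrees), a list of three; "slide": the shift along the world's x, y, z in units of 30 mm (1.0 is 30 mm), a list of three; "hand": the opening, from 0 (shut) to 1 (fully open). In form: {"turn": [[rx, ry, rz], ...], "slide": [[dx, dy, dz], ...], "hand": [hand, ...]}. A call has 1 to 8 rows; each row is the pose to reach, as a shift and turn from the pose commanded when the call began; what a row does not reach only later rows make up. A row lasts 1/8 s, in which the tool goes at most 62.5 mm and 10.7 degrees, less where a joint would pass 70% of its speed; a pose out of reach is approached as far as the arm can. A call with a gripper value outside its range is refused whole. The fingers move at their own pace and stop on an object; "squeeze" is the grip in N (left out, the last holds). Time passes only in rows, so rows that repeat a pose let the fingers close. It gives the time, the measured TCP pose, the force, the opening and the grip force at its end, in the units of the state.
- r.get_obs(): the state, without advancing time (a new reading comes with each control period).
- r.grab_frame(name): name is "side" or "top" or "wrist"; returns (picture, depth): 420x560x3 uint8, red, green, blue; 420x560 float32, m along the optical axis (not along the pixel's ray), 0 where there is no reading.
- r.get_calibration(name): a dict with "fovy" (degrees; the focal length in pixels is half the picture's height over the tangent of half this angle, whatever the lens; pixels are square), "cx", "cy" (the principal point, pixels), "R" (3x3) and "t" (3): a world point X has camera coordinates R X + t. Camera axes: x right, y down, z forward; pixel columns grow to the right and rows downward; lengths in m; the calibration is good to about 2 mm. A picture is of the moment at which its call begins: read the wrist's pose just before it. get_calibration takes no time and is no camera call; for the wrist camera it gives the pose at the moment of the call.
- r.hand_in(): hands the job in; it is judged then, once.
The state is a dict: "clock": time; "joints": joint angles; "qvel": joint speeds; "tau": joint torques, N m; "tcp_pos": TCP position; "orientation": TCP orientation; "contact_force": force on the tool from outside, world axes, zero at the start; "moment": the same for the moment, N m; "grip_width": finger opening in m; "gripper_force": force on a finger pad.
Only numpy, scipy, OpenCV 4.12 (cv2) and the standard library are available. Lean on these libraries where they do the work, as an engineer would, in place of code of your own. Each camera call takes 0.05 s, during which the arm holds its last target. There are 200 camera calls.

## Working session

There is one attempt and no reset: what is moved stays moved. The work goes in short steps, Python scripts to look and compute and a tool call to move; the robot and the scene stay as the last step left them, time stands still between calls to the robot, and variables do not carry over. Pictures are saved under pics/ and viewed, at most 10 in all, crops included, and the job is handed in when it is done.

Besides the shell and the picture viewer there is one more tool, called after "Request:" in YAML: its name, and indented under it one key for each argument. servo_tool: Moves the arm, as the interface text tells. Its arguments: {"type":"object","properties":{"turn":{"type":"array"},"slide":{"type":"array"},"hand":{"type":"array"},"squeeze":{"type":"number"}},"required":["turn","slide","hand"]}

```bash
ls; mkdir -p pics; cat > h.py <<'E'
import numpy as np, cv2
from bench import r
def cap(n):
    c=r.get_calibration(n); im,d=r.grab_frame(n); return c,im,d
def cloud(c,d):
    h,w=d.shape; f=h/2/np.tan(np.radians(c['fovy'])/2)
    v,u=np.mgrid[:h,:w]
    P=np.stack([(u-c['cx'])/f*d,(v-c['cy'])/f*d,d],-1)
    return (P-np.array(c['t']))@np.array(c['R'])
E
python3 - <<'E'
from h import *
ims=[]
for n in ('side','top'):
    c,im,d=cap(n); np.savez(f'{n}.npz',im=im,d=d,W=cloud(c,d))
    cv2.imwrite(f'pics/{n}0.png',im[...,::-1]); print(n,c,(d>0).mean())
print(r.get_obs())
E
```

```text
pics
side {'fovy': 57.112889238591364, 'cx': 283.81395748751424, 'cy': 207.9327217077178, 'R': array([[ 9.99646295e-01,  1.56517565e-02,  2.15013219e-02],
       [ 2.65904520e-02, -5.73573367e-01, -8.18722505e-01],
       [-4.81859659e-04,  8.19004649e-01, -5.73786679e-01]]), 't': array([-0.52414747,  0.08127191,  1.08919732])} 0.9960246598639456
top {'fovy': 49.873174350858186, 'cx': 280.789282685327, 'cy': 208.81802780081466, 'R': array([[ 0.0266526 , -0.99958987,  0.01047561],
       [-0.99733498, -0.02730153, -0.06765766],
       [ 0.06791591, -0.00864444, -0.9976536 ]]), 't': array([-0.06511842,  0.54272993,  1.16811102])} 0.9961819727891157
{'clock': 0.1, 'joints': array([-1.24510363,  0.47770871,  0.02237845,  1.55638108, -0.01148473,
        1.10931378, -0.08310061]), 'qvel': array([-1.35280146e-05, -1.52934315e-03, -6.86227710e-04, -3.17783646e-03,
        5.14147730e-05,  1.81876413e-03,  1.48876013e-03]), 'tau': array([ 4.23426289e-03, -5.97762966e+01,  1.61320265e+00, -2.81955510e+01,
        1.27931644e-02,  5.06142183e-03,  1.08805764e-07]), 'tcp_pos': array([0.28351636, 0.61196172, 0.23041747]), 'orientation': array([-6.76033157e-01, -3.06777572e+00,  2.62142452e-03]), 'contact_force': array([0.39199626, 1.04363519, 0.01950724]), 'moment': array([-0.03710736,  0.02208079,  0.01033047]), 'gripper_force': 0.0, 'grip_width': 0.08540481110407462}
```

View pics/side0.png

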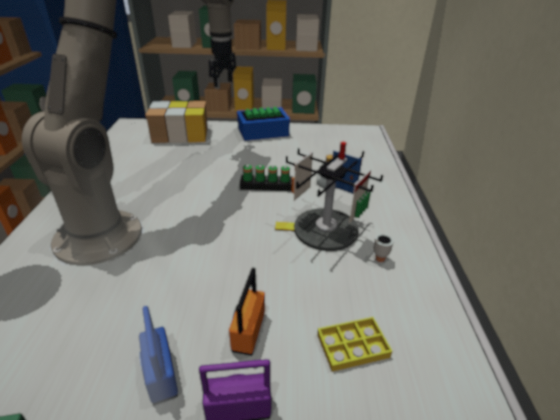

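View pics/top0.png

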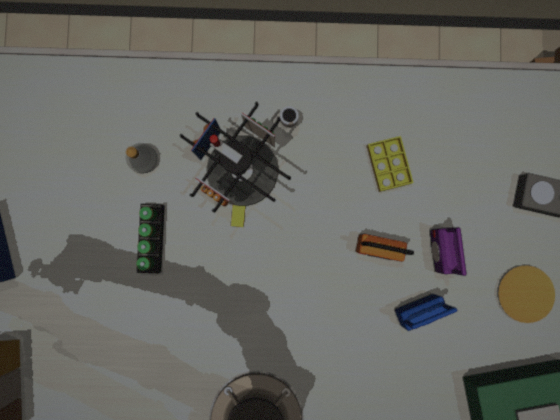

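Side view: carousel hub near (330,165), red knob (342,150), yellow tongue (285,226), orange lantern (248,315). Top view: knob (214,141), tongue (238,216), lantern (383,247), with its bar running along the row direction. Packs are at about (207,140), (262,127) and (215,190), so the empty hook points to about (285,170).

```bash
cat >> h.py <<'E'
def hsv(im): return cv2.cvtColor(im,cv2.COLOR_RGB2HSV)
def mask(im,h0,h1,s=120,v=60):
    H=hsv(im); m=(H[...,1]>=s)&(H[...,2]>=v)
    return m&((H[...,0]>=h0)&(H[...,0]<=h1) if h0<=h1 else (H[...,0]>=h0)|(H[...,0]<=h1))
E
python3 - <<'E'
from h import *
for n in ('side','top'):
    z=np.load(n+'.npz'); im,d,W=z['im'],z['d'],z['W']
    def rep(lab,m):
        m=m&(d>0); P=W[m]
        if len(P): print(n,lab,len(P),'med',np.median(P,0).round(4),'lo',np.percentile(P,3,0).round(4),'hi',np.percentile(P,97,0).round(4))
    inb=(W[...,0]>.2)&(W[...,0]<1.1)&(W[...,1]>-.6)&(W[...,1]<.6)
    box=lambda a,b,c,e:(lambda m:(m.__setitem__((slice(c,e),slice(a,b)),True),m)[1])(np.zeros(d.shape,bool))
    if n=='side': kb,tb=box(325,360,135,165),box(270,297,215,237)
    else: kb,tb=box(200,235,125,155),box(228,250,203,230)
    rep('red',mask(im,172,6,150)&kb&(W[...,2]>.15))
    rep('yel',mask(im,22,35)&tb)
    o=mask(im,5,18,150)&inb&(W[...,2]<.16)&(W[...,2]>.02)&(W[...,0]<.8)
    o&= box(220,280,280,360) if n=='side' else box(345,420,225,270)
    rep('orange',o)
    if n=='top':
        bx=box(150,320,90,230)
        hub=bx&(W[...,2]>.193)&(W[...,2]<.235); P=W[hub]; print('high pts',len(P))
        disc=bx&(W[...,2]>.010)&(W[...,2]<.022)&(hsv(im)[...,2]<110); rep('disc',disc)
        P=W[disc][:,:2].astype(np.float32); print(cv2.minEnclosingCircle(P))
        bar=box(340,425,225,275)&(W[...,2]>.11); rep('bar',bar)
        P=W[bar][:,:2]; c=P.mean(0); u,s,vt=np.linalg.svd(P-c); print('bar dir',vt[0],np.degrees(np.arctan2(vt[0][1],vt[0][0])), cv2.minAreaRect(P.astype(np.float32)))
        bd=o; print('body', cv2.minAreaRect(W[bd&(W[...,2]>.06)&(W[...,2]<.085)][:,:2].astype(np.float32)))
H=np.load('top.npz')
c=cv2.resize(H['im'][85:235,170:320],(600,600),interpolation=cv2.INTER_CUBIC); cv2.imwrite('pics/c1.png',c[...,::-1])
E
```

```text
side red 57 med [0.6721 0.092  0.2392] lo [0.6663 0.0892 0.2226] hi [0.6768 0.0964 0.2657]
side yel 125 med [0.5265 0.0562 0.0114] lo [0.5006 0.0462 0.0057] hi [0.55   0.0723 0.0143]
side orange 1342 med [ 0.4566 -0.3403  0.0744] lo [ 0.4265 -0.3666  0.0246] hi [ 0.4803 -0.266   0.1135]
top red 54 med [0.6716 0.0982 0.2619] lo [0.6649 0.0902 0.2559] hi [0.6793 0.1045 0.2655]
top yel 240 med [0.5233 0.0622 0.0087] lo [0.4989 0.0483 0.004 ] hi [0.5495 0.0774 0.0127]
top orange 677 med [ 0.4488 -0.3029  0.0737] lo [ 0.4253 -0.3575  0.0672] hi [ 0.4783 -0.2506  0.1378]
high pts 2566
top disc 2342 med [0.6249 0.0405 0.0148] lo [ 0.5572 -0.0272  0.0108] hi [0.7297 0.1506 0.0194]
((0.6125933527946472, 0.13556770980358124), 0.18002988398075104)
top bar 255 med [ 0.4524 -0.3057  0.1408] lo [ 0.4401 -0.3587  0.1308] hi [ 0.4638 -0.2519  0.145 ]
bar dir [-0.07186112 -0.99741465] -94.12089080794331 ((0.4605502188205719, -0.20215384662151337), (0.3233603537082672, 0.02058567851781845), 85.24836730957031)
body ((0.45121675729751587, -0.3057705760002136), (0.11443375796079636, 0.04786407947540283), 79.76197052001953)
```

View pics/c1.png

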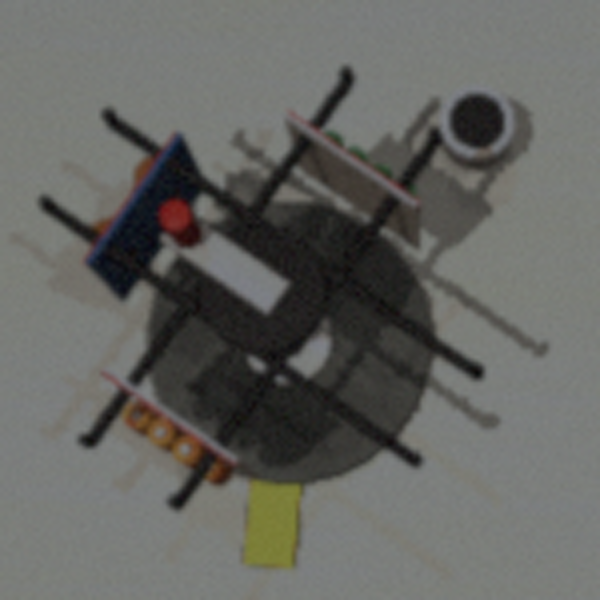

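The empty-hook tips are at crop (478,372) and (416,460). The knob top is at crop (176,215), opposite the hook, and the tongue runs straight down at crop (272,525).

```bash
cat >> h.py <<'E'
def ray(c,u,v,z,h=420):
    f=h/2/np.tan(np.radians(c['fovy'])/2); R=np.array(c['R']); o=-R.T@np.array(c['t'])
    dr=R.T@np.array([(u-c['cx'])/f,(v-c['cy'])/f,1]); return o+dr*(z-o[2])/dr[2]
E
python3 - <<'E'
from h import *
from scipy.optimize import least_squares as ls
c=r.get_calibration('top')
t=np.array([(345,75),(440,132),(478,372),(416,460),(178,500),(88,440),(45,203),(108,115)])/4+[170,85]
T=np.array([ray(c,u-.4,v-.4,.214)[:2] for u,v in t])
f=ls(lambda p:np.hypot(*(T-p[:2]).T)-p[2],[.645,.055,.128]); print('axis,rad',f.x,f.fun.round(4))
A=f.x[:2]; m=(T[2]+T[3])/2-A; print('hook ang',np.degrees(np.arctan2(m[1],m[0])),np.hypot(*m))
for i,j,k in((0,1,90),(4,5,-90),(6,7,180)):
    m=(T[i]+T[j])/2-A; print(np.degrees(np.arctan2(m[1],m[0]))-k)
z=np.load('top.npz');im,W,d=z['im'],z['W'],z['d']
m=mask(im,22,35); mm=np.zeros_like(m); mm[203:232,226:252]=m[203:232,226:252]
v,u=np.nonzero(mm); P=np.array([ray(c,a,b,.01)[:2] for a,b in zip(u,v)]).astype(np.float32)
print('tongue',cv2.minAreaRect(P)); g=P.mean(0)-A; print('ang from axis',np.degrees(np.arctan2(g[1],g[0])),np.hypot(*g),P.mean(0),np.hypot(*(P-A).T).max())
k=np.zeros_like(m);k[125:155,200:235]=mask(im,172,6,150)[125:155,200:235]
tz=np.percentile(W[k&(d>0)][:,2],95); K=W[k&(W[...,2]>tz-.006)]; print('knob',tz,K.mean(0)); q=K.mean(0)[:2]-A; print(np.degrees(np.arctan2(q[1],q[0])),np.hypot(*q))
# lantern
b=np.zeros_like(m); b[228:268,345:418]=True
B=W[b&(W[...,2]>.137)&(W[...,2]<.15)][:,:2]; r_=cv2.minAreaRect(B.astype(np.float32)); print('bar',len(B),r_)
for lo,hi in((.066,.085),):
    B=W[b&mask(im,5,18,130)&(W[...,2]>lo)&(W[...,2]<hi)][:,:2]; print(cv2.minAreaRect(B.astype(np.float32)))
E
```

```text
axis,rad [0.64568676 0.05474814 0.12844569] [-0.0021  0.0018 -0.0002  0.0004 -0.0008  0.0001  0.0007  0.0002]
hook ang -124.06267259581529 0.12501715458030935
-123.406817791837
237.063148259024
-122.57448475687308
tongue ((0.5238649249076843, 0.06258347630500793), (0.03070109523832798, 0.05432543903589249), 87.09053039550781)
ang from axis 176.35419763535975 0.1218281780806277 [0.52410513 0.06249499] 0.14927510544343564
knob 0.2651834620981024 [0.66804045 0.09475791 0.28149818]
60.807649063509594 0.04583087692478999
bar 225 ((0.4519364833831787, -0.30715492367744446), (0.11344259977340698, 0.011932299472391605), 79.60397338867188)
((0.45132189989089966, -0.3059784770011902), (0.11471664905548096, 0.04901400953531265), 79.8936538696289)
```

Request:
servo_tool:
  turn:
    - [0, 0, 0]
    - [0, 0, 0]
    - [0, 0, -0.5]
    - [0, 0, -1]
    - [0, 0, -1.7]
    - [0, 0, -1.7]
    - [0, 0, -1.7]
    - [0, 0, -1.7]
  slide:
    - [0, 0, 2]
    - [0.6, -0.8, 3.5]
    - [1.8, -2.4, 4]
    - [3, -4, 4]
    - [4.2, -5.6, 4]
    - [5.4, -7.2, 4]
    - [6.6, -8.8, 4]
    - [7.8, -10.4, 4]
  hand: [1, 1, 1, 1, 1, 1, 1, 1]

```text
clock: 1.1
tcp_pos: [0.5184, 0.2987, 0.351]
orientation: [-0.901, -3.009, 0.0]
contact_force: [0.3, 0.3, 0.5]
grip_width: 0.0851
gripper_force: 0.0
```

Request:
servo_tool:
  turn:
    - [0, 0, 0]
    - [0, 0, 0]
    - [0, 0, 0]
    - [0, 0, 0]
    - [0, 0, 0]
    - [0, 0, 0]
    - [0, 0, 0]
  slide:
    - [1, -1.3, 0]
    - [2.2, -2.9, 0]
    - [3.4, -4.5, 0]
    - [4.5, -5.9, 0]
    - [5.2, -6.8, 0]
    - [5.2, -6.8, 0]
    - [5.2, -6.8, 0]
  hand: [1, 1, 1, 1, 1, 1, 1]

```text
clock: 1.98
tcp_pos: [0.6732, 0.0975, 0.3507]
orientation: [-0.9, -3.009, -0.0]
contact_force: [-1.2, 0.4, -1.0]
grip_width: 0.0851
gripper_force: 0.0
```

```bash
cat >> h.py <<'E'
def obs():
    o=r.get_obs(); print({k:np.round(o[k],4).tolist() for k in('clock','tcp_pos','orientation','contact_force','grip_width')}); return o
E
python3 - <<'E'
from h import *
obs(); c,im,d=cap('wrist'); W=cloud(c,d); cv2.imwrite('pics/w1.png',im[...,::-1])
m=mask(im,172,6,150)&(W[...,2]>.2); n,l,s,q=cv2.connectedComponentsWithStats(m.astype(np.uint8)); print(s[1:6])
P=W[m]; top=P[P[:,2]>P[:,2].max()-.008]; print(len(P),np.median(P,0),np.percentile(P,98,0),top.mean(0), cv2.minEnclosingCircle(top[:,:2].astype(np.float32)))
E
```

```text
{'clock': 1.975, 'tcp_pos': [0.6732, 0.0975, 0.3507], 'orientation': [-0.9, -3.0085, -0.0003], 'contact_force': [-1.1687, 0.4345, -0.9517], 'grip_width': 0.0851}
[[258  83  10   2  16]
 [168  85   1   1   1]
 [173  85   1   1   1]
 [185  84   9   1   9]
 [333 143   3  52  66]]
830 [0.67038234 0.10104675 0.26309173] [0.71766079 0.15000873 0.26622014] [0.61268753 0.13628668 0.49465022] ((0.6126875281333923, 0.1362866759300232), 9.999999747378752e-05)
```

View pics/w1.png

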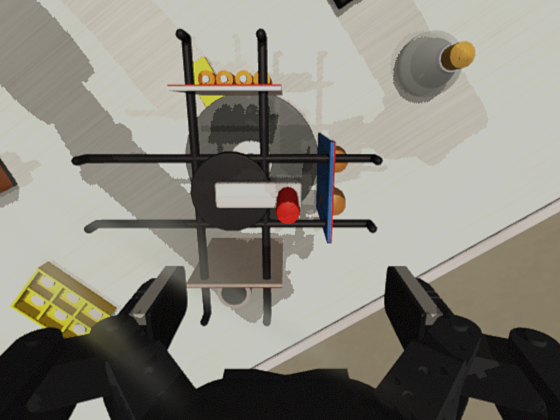

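Wrist view: knob top at about (288,212), hub at (240,190), empty hook tips at (75,160) and (90,227). The open fingers sit to either side.

```bash
python3 - <<'E'
from h import *
from scipy.optimize import least_squares as ls
c,im,d=cap('wrist'); W=cloud(c,d)
m=mask(im,172,6,150)&(W[...,2]>.2)&(W[...,2]<.275); b=np.zeros_like(m); b[185:230,270:305]=1; m&=b
P=W[m]; top=P[P[:,2]>.261]; print(len(P),P[:,2].max(),len(top),cv2.minAreaRect(top[:,:2].astype(np.float32)),cv2.minEnclosingCircle(top[:,:2].astype(np.float32)))
t=[(77,160),(92,226),(375,160),(371,227),(183,35),(262,33),(206,320),(267,320)]
T=np.array([ray(c,u,v,.214)[:2] for u,v in t])
f=ls(lambda p:np.hypot(*(T-p[:2]).T)-p[2],[.645,.055,.128]); print('axis',f.x,f.fun.round(4))
A=f.x[:2]
for i,j,k in((0,1,0),(2,3,180),(4,5,90),(6,7,-90)):
    q=(T[i]+T[j])/2-A; print(np.degrees(np.arctan2(q[1],q[0])),np.hypot(*q))
q=np.array(cv2.minEnclosingCircle(top[:,:2].astype(np.float32))[0])-A;print('knob',np.degrees(np.arctan2(q[1],q[0])),np.hypot(*q))
E
```

```text
690 0.26687358769692193 443 ((0.6732543110847473, 0.09792757779359818), (0.016428638249635696, 0.016774535179138184), 46.959022521972656) ((0.6732516288757324, 0.09800263494253159), 0.00895774643868208)
axis [0.64565642 0.05739703 0.12768128] [ 0.0012 -0.0019 -0.0011 -0.0002 -0.0005  0.0013  0.0004  0.0009]
-123.40084477857484 0.12393006720749622
56.74730828683614 0.1235273445450016
146.35338614710602 0.12455562726839818
-32.673697572263414 0.12489204056439682
knob 55.80032136576379 0.049094909995461206
```

Request:
servo_tool:
  turn:
    - [0, 0, 0]
    - [0, 0, 0]
    - [0, 0, 0]
    - [0, 0, 0]
    - [0, 0, 0]
    - [0, 0, 0]
    - [0, 0, 0]
    - [0, 0, 0]
  slide:
    - [0, 0.02, -1]
    - [0, 0.02, -2.2]
    - [0, 0.02, -3.2]
    - [0, 0.02, -4.1]
    - [0, 0.02, -4.1]
    - [0, 0.02, -4.1]
    - [0, 0.02, -4.1]
    - [0, 0.02, -4.1]
  hand: [1, 1, 1, 1, 0.15, 0.1, 0.1, 0.1]
  squeeze: 50

```text
clock: 3.08
tcp_pos: [0.6749, 0.0982, 0.2299]
orientation: [0.9, 3.007, 0.004]
contact_force: [1.3, 1.5, 2.5]
grip_width: 0.0168
gripper_force: 48.6
```

```bash
python3 - <<'E'
import numpy as np
A=np.array([.6457,.0563]); t0=56.6; p=lambda t:A+.05*np.array([np.cos(np.radians(t)),np.sin(np.radians(t))])
for d in range(0,-64,-4): print(d,d/5,((p(t0+d)-p(t0))/.03).round(2))
print(((p(-3)-p(t0))/.03).round(2))
from h import *; obs()
E
```

```text
0 0.0 [0. 0.]
-4 -0.8 [ 0.09 -0.07]
-8 -1.6 [ 0.18 -0.14]
-12 -2.4 [ 0.27 -0.22]
-16 -3.2 [ 0.35 -0.31]
-20 -4.0 [ 0.42 -0.4 ]
-24 -4.8 [ 0.49 -0.49]
-28 -5.6 [ 0.55 -0.59]
-32 -6.4 [ 0.6 -0.7]
-36 -7.2 [ 0.64 -0.81]
-40 -8.0 [ 0.68 -0.92]
-44 -8.8 [ 0.71 -1.03]
-48 -9.6 [ 0.73 -1.14]
-52 -10.4 [ 0.74 -1.26]
-56 -11.2 [ 0.75 -1.37]
-60 -12.0 [ 0.75 -1.49]
[ 0.75 -1.48]
{'clock': 3.075, 'tcp_pos': [0.6749, 0.0982, 0.2299], 'orientation': [0.8998, 3.007, 0.0045], 'contact_force': [1.2831, 1.4942, 2.5109], 'grip_width': 0.0168}
```

Gripped. I'll turn about −32° in the first call, then check forces.

Request:
servo_tool:
  turn:
    - [0, 0, -0.8]
    - [0, 0, -1.6]
    - [0, 0, -2.4]
    - [0, 0, -3.2]
    - [0, 0, -4]
    - [0, 0, -4.8]
    - [0, 0, -5.6]
    - [0, 0, -6.4]
  slide:
    - [0.09, -0.07, 0]
    - [0.18, -0.14, 0]
    - [0.27, -0.22, 0]
    - [0.35, -0.31, 0]
    - [0.42, -0.4, 0]
    - [0.49, -0.49, 0]
    - [0.55, -0.59, 0]
    - [0.6, -0.7, 0]
  hand: [0.1, 0.1, 0.1, 0.1, 0.1, 0.1, 0.1, 0.1]

```text
clock: 4.08
tcp_pos: [0.6921, 0.0766, 0.23]
orientation: [1.698, 2.642, 0.003]
contact_force: [-2.8, 1.3, 5.7]
grip_width: 0.0171
gripper_force: 49.1
```

Request:
servo_tool:
  turn:
    - [0, 0, -0.8]
    - [0, 0, -1.6]
    - [0, 0, -2.4]
    - [0, 0, -3.2]
    - [0, 0, -4]
    - [0, 0, -4.8]
    - [0, 0, -5.5]
    - [0, 0, -5.5]
  slide:
    - [0.04, -0.11, 0]
    - [0.08, -0.22, 0]
    - [0.11, -0.33, 0]
    - [0.13, -0.44, 0]
    - [0.14, -0.56, 0]
    - [0.15, -0.67, 0]
    - [0.15, -0.78, 0]
    - [0.15, -0.78, 0]
  hand: [0.1, 0.1, 0.1, 0.1, 0.1, 0.1, 0.1, 0.1]

```text
clock: 5.08
tcp_pos: [0.6957, 0.0527, 0.2299]
orientation: [-2.276, -2.164, -0.001]
contact_force: [-5.6, 0.6, 7.8]
grip_width: 0.0169
gripper_force: 49.4
```

```bash
python3 - <<'E'
from h import *
o=obs(); A=np.array([.6457,.0563]); q=o['tcp_pos'][:2]-A; print(np.degrees(np.arctan2(q[1],q[0])),np.hypot(*q))
for n in('side','top'):
    c,im,d=cap(n); np.savez(n+'1.npz',im=im,d=d,W=cloud(c,d))
    if n=='top': cv2.imwrite('pics/t1.png',cv2.resize(im[85:235,170:320],(600,600),interpolation=cv2.INTER_CUBIC)[...,::-1])
E
```

```text
{'clock': 5.075, 'tcp_pos': [0.6957, 0.0527, 0.2299], 'orientation': [-2.2763, -2.1636, -0.0006], 'contact_force': [-5.5744, 0.646, 7.7976], 'grip_width': 0.0169}
-4.06160641324228 0.050152386989926974
```

View pics/t1.png

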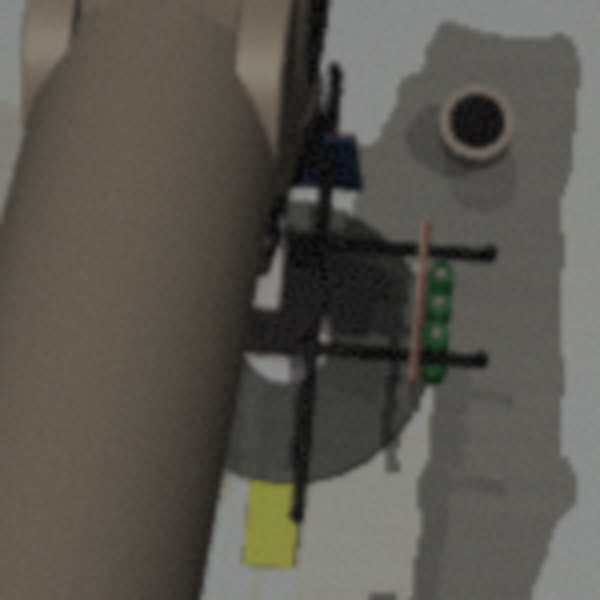

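The carousel has turned: one empty prong now shows over the tongue at (297,515) in the crop. I'll release, lift and check precisely.

Request:
servo_tool:
  turn:
    - [0, 0, 0]
    - [0, 0, 0]
    - [0, 0, 0]
    - [0, 0, 0]
    - [0, 0, 0]
    - [0, 0, 0]
    - [0, 0, 0]
    - [0, 0, 0]
  slide:
    - [0, 0, 0]
    - [0, 0, 0]
    - [0, 0, 0]
    - [0, 0, 1]
    - [0, 0, 2.2]
    - [0, 0, 3.4]
    - [0, 0, 4.2]
    - [0, 0, 4.2]
  hand: [0.6, 0.6, 0.6, 0.8, 1, 1, 1, 1]

```text
clock: 6.18
tcp_pos: [0.6972, 0.0524, 0.3565]
orientation: [2.274, 2.163, 0.005]
contact_force: [-0.2, 0.1, -0.4]
grip_width: 0.0853
gripper_force: 0.0
```

```bash
python3 - <<'E'
from h import *
obs(); c,im,d=cap('wrist'); W=cloud(c,d); cv2.imwrite('pics/w2.png',im[...,::-1]); np.savez('w2.npz',im=im,d=d,W=W,R=c['R'],t=c['t'],fovy=c['fovy'],cx=c['cx'],cy=c['cy'])
E
```

```text
{'clock': 6.175, 'tcp_pos': [0.6972, 0.0524, 0.3565], 'orientation': [2.2744, 2.1635, 0.0051], 'contact_force': [-0.2436, 0.0864, -0.3686], 'grip_width': 0.0853}
```

View pics/w2.png

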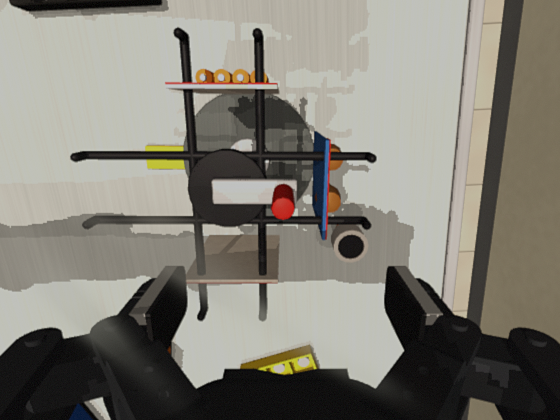

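The wrist view shows the hook tips at (75,157) and (90,223) with the tongue at (165,157). I'll measure both directions from this one view.

```bash
python3 - <<'E'
from h import *
from scipy.optimize import least_squares as ls
z=np.load('w2.npz'); c={k:z[k] for k in('R','t','fovy','cx','cy')}; im,W=z['im'],z['W']
t=[(77,157),(90,223),(371,158),(366,224),(182,35),(258,34),(202,317),(263,316)]
T=np.array([ray(c,u,v,.214)[:2] for u,v in t])
f=ls(lambda p:np.hypot(*(T-p[:2]).T)-p[2],[.645,.055,.128]); A=f.x[:2]; print('axis',f.x,f.fun.round(4))
for i,j,k in((0,1,0),(2,3,180),(4,5,90),(6,7,-90)):
    q=(T[i]+T[j])/2-A; print((np.degrees(np.arctan2(q[1],q[0]))+k)%360,np.hypot(*q))
m=mask(im,22,35); b=np.zeros_like(m); b[135:180,140:190]=1
v,u=np.nonzero(m&b); P=np.array([ray(c,a,e,.01)[:2] for a,e in zip(u,v)]).astype(np.float32)
# visible tongue part; edges parallel to its axis
print('tongue px box',u.min(),u.max(),v.min(),v.max(),cv2.minAreaRect(P))
for A_ in (A,np.array([.6457,.0563])):
    g=P.mean(0)-A_; print(P.mean(0),np.degrees(np.arctan2(g[1],g[0])))
v,u=np.nonzero(b&m)
E
```

```text
axis [0.64679424 0.0553535  0.12804324] [ 0.0006 -0.0013 -0.0002 -0.0006 -0.0004  0.0009  0.0011 -0.    ]
176.43636799088344 0.12421538343172295
177.36905938794206 0.12415320961295266
176.55596315997835 0.12493211994602268
177.01800090317394 0.1250310324585988
tongue px box 145 184 146 168 ((0.5244886875152588, 0.0636615976691246), (0.031864773482084274, 0.05537807568907738), 87.1245346069336)
[0.524458  0.0627389] 176.54526185010107
[0.524458  0.0627389] 176.9600000289485
```

Request:
servo_tool:
  turn:
    - [0, 0, 0]
    - [0, 0, -0.3]
    - [0, 0, -0.8]
    - [0, 0, -1.2]
    - [0, 0, -1.5]
    - [0, 0, -1.5]
    - [0, 0, -1.5]
    - [0, 0, -1.5]
  slide:
    - [-0.6, -0.9, 0]
    - [-1.7, -2.5, 0]
    - [-2.8, -4.1, 0]
    - [-3.9, -5.7, 0]
    - [-5, -7.3, 0]
    - [-6.1, -8.9, 0]
    - [-7.2, -10.5, 0]
    - [-8.2, -12, 0]
  hand: [1, 1, 1, 1, 1, 1, 1, 1]

```text
clock: 7.22
tcp_pos: [0.4482, -0.3083, 0.353]
orientation: [-2.412, -2.011, 0.001]
contact_force: [0.6, 0.1, -0.1]
grip_width: 0.0854
gripper_force: 0.0
```

Request:
servo_tool:
  turn:
    - [0, 0, 0]
    - [0, 0, 0]
    - [0, 0, 0]
    - [0, 0, 0]
    - [0, 0, 0]
  slide:
    - [0, 0, -0.8]
    - [0, 0, -1.8]
    - [0, 0, -2.6]
    - [0, 0, -2.6]
    - [0, 0, -2.6]
  hand: [1, 1, 1, 1, 1]

```text
clock: 7.85
tcp_pos: [0.4503, -0.3074, 0.2766]
orientation: [2.413, 2.012, -0.0]
contact_force: [-0.3, 0.1, 0.5]
grip_width: 0.0856
gripper_force: 0.0
```

```bash
python3 - <<'E'
from h import *
o=obs(); c,im,d=cap('wrist'); W=cloud(c,d); cv2.imwrite('pics/w3.png',im[...,::-1])
near=np.hypot(W[...,0]-.4517,W[...,1]+.3065)<.07
B=W[near&(d>0)&(W[...,2]>.133)&(W[...,2]<.148)]; print(len(B),B[:,2].max(),cv2.minAreaRect(B[:,:2].astype(np.float32)))
m=mask(im,5,18,130)&near&(W[...,2]>.066)&(W[...,2]<.085); B=W[m]; print(len(B),cv2.minAreaRect(B[:,:2].astype(np.float32)))
E
```

```text
{'clock': 7.85, 'tcp_pos': [0.4503, -0.3074, 0.2766], 'orientation': [2.4128, 2.0117, -0.0005], 'contact_force': [-0.2633, 0.1018, 0.5481], 'grip_width': 0.0856}
1802 0.1463277691682638 ((0.4523618221282959, -0.3081910014152527), (0.11487799137830734, 0.011768525466322899), 79.99201965332031)
3114 ((0.4520584046840668, -0.30747124552726746), (0.11286237835884094, 0.049429409205913544), 79.90109252929688)
```

View pics/w3.png

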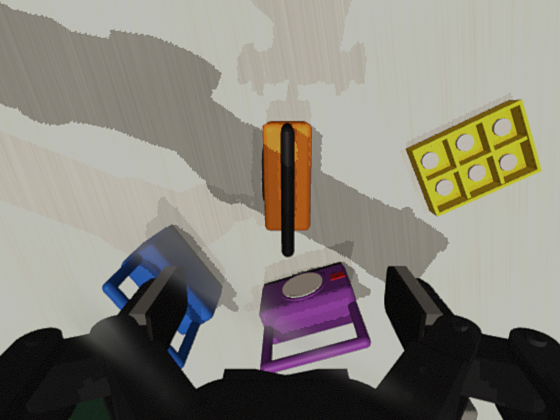

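The wrist view shows the orange lantern at (287,185), with its bar vertical and square to the finger closing line. The purple and blue ones are clear of the fingers. I'll descend and grip.

Request:
servo_tool:
  turn:
    - [0, 0, 0]
    - [0, 0, 0]
    - [0, 0, 0]
    - [0, 0, 0]
    - [0, 0, 0]
    - [0, 0, 0]
    - [0, 0, 0]
    - [0, 0, 0]
  slide:
    - [0.06, -0.02, -1]
    - [0.06, -0.02, -2.2]
    - [0.06, -0.02, -3.4]
    - [0.06, -0.02, -4.6]
    - [0.06, -0.02, -5.25]
    - [0.06, -0.02, -5.25]
    - [0.06, -0.02, -5.25]
    - [0.06, -0.02, -5.25]
  hand: [1, 1, 1, 1, 0.6, 0.1, 0, 0]
  squeeze: 70

```text
clock: 8.9
tcp_pos: [0.4528, -0.3084, 0.1201]
orientation: [2.411, 2.011, 0.002]
contact_force: [0.3, 0.1, 0.1]
grip_width: 0.0122
gripper_force: 0.2
```

Request:
servo_tool:
  turn:
    - [0, 0, 0]
    - [0, 0, 0]
    - [0, 0, 0]
    - [0, 0, 0]
  slide:
    - [0, 0, 0]
    - [0, 0, 0]
    - [0, 0, 0.3]
    - [0, 0, 0.5]
  hand: [0, 0, 0, 0]

```text
clock: 9.4
tcp_pos: [0.452, -0.3079, 0.1345]
orientation: [2.413, 2.012, 0.0]
contact_force: [-0.1, -0.0, -2.9]
grip_width: 0.0094
gripper_force: 68.5
```

Request:
servo_tool:
  turn:
    - [0, 0, 0]
    - [0, 0, 0]
    - [0, 0, 0]
    - [0, 0, 0]
    - [0, 0, 0]
    - [0, 0, 0.2]
    - [0, 0, 0.4]
    - [0, 0, 0.6]
  slide:
    - [0, 0, 0.6]
    - [0, 0, 1.3]
    - [0, 0, 2]
    - [0, 0, 2.6]
    - [0, 0.3, 2.95]
    - [0, 1, 2.95]
    - [0, 1.9, 2.95]
    - [0.1, 2.8, 2.95]
  hand: [0, 0, 0, 0, 0, 0, 0, 0]

```text
clock: 10.4
tcp_pos: [0.4545, -0.2224, 0.2222]
orientation: [-2.358, -2.074, 0.0]
contact_force: [0.6, 0.7, -3.5]
grip_width: 0.0096
gripper_force: 68.5
```

Request:
servo_tool:
  turn:
    - [0, 0, 0.1]
    - [0, 0, 0.2]
    - [0, 0, 0.4]
    - [0, 0, 0.6]
    - [0, 0, 0.8]
    - [0, 0, 0.8]
    - [0, 0, 0.8]
    - [0, 0, 0.8]
  slide:
    - [0, 1, 0]
    - [0, 2, 0]
    - [0, 3, 0]
    - [0.1, 4, 0]
    - [0.2, 5, 0]
    - [0.3, 6, 0]
    - [0.4, 6.8, 0]
    - [0.4, 7.4, 0]
  hand: [0, 0, 0, 0, 0, 0, 0, 0]

```text
clock: 11.4
tcp_pos: [0.4666, -0.0002, 0.2223]
orientation: [-2.284, -2.157, 0.0]
contact_force: [-0.1, -0.6, -2.8]
grip_width: 0.0092
gripper_force: 68.5
```

Request:
servo_tool:
  turn:
    - [0, 0, 0]
    - [0, 0, 0]
    - [0, 0, 0]
    - [0, 0, 0]
    - [0, 0, 0]
    - [0, 0, 0]
  slide:
    - [0, 0.6, 0]
    - [0.05, 1.2, 0]
    - [0.1, 1.8, 0]
    - [0.13, 2.25, 0]
    - [0.13, 2.25, 0]
    - [0.13, 2.25, 0]
  hand: [0, 0, 0, 0, 0, 0]

```text
clock: 12.15
tcp_pos: [0.4708, 0.0649, 0.2223]
orientation: [2.286, 2.154, -0.001]
contact_force: [0.1, -1.3, -2.9]
grip_width: 0.0099
gripper_force: 68.5
```

```bash
python3 - <<'E'
from h import *
from scipy.spatial.transform import Rotation as Ro
o=obs(); y=Ro.from_rotvec(o['orientation']).as_matrix()[:,1]; print('closing ang',np.degrees(np.arctan2(y[1],y[0])))
c,im,d=cap('side'); W=cloud(c,d); cv2.imwrite('pics/s2.png',cv2.resize(im[110:290,200:440],(800,600),interpolation=cv2.INTER_CUBIC)[...,::-1])
m=mask(im,5,18,130)&(np.hypot(W[...,0]-o['tcp_pos'][0],W[...,1]-o['tcp_pos'][1])<.09)&(W[...,2]>.05)&(W[...,2]<.25)
P=W[m]; print(len(P),np.percentile(P,2,0),np.percentile(P,98,0))
E
```

```text
{'clock': 12.15, 'tcp_pos': [0.4708, 0.0649, 0.2223], 'orientation': [2.2862, 2.1544, -0.0006], 'contact_force': [0.1394, -1.3086, -2.902], 'grip_width': 0.0099}
closing ang -3.3997888515653902
701 [0.44566426 0.00598501 0.11413071] [0.49520172 0.10623686 0.22306888]
```

View pics/s2.png

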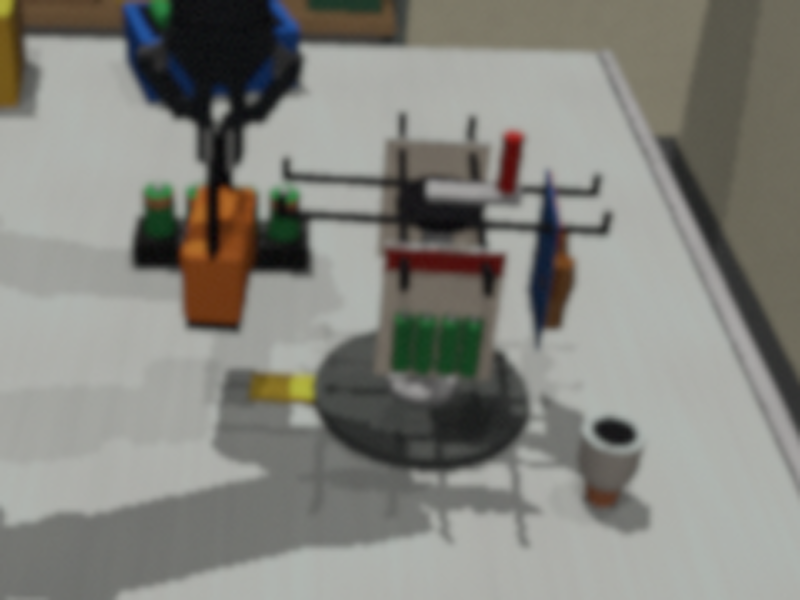

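The lantern hangs upright at (220,260), outside the hook tips at (287,165) and (300,212). Its bar is above them and its body below the prongs. I'll move in.

Request:
servo_tool:
  turn:
    - [0, 0, 0]
    - [0, 0, 0]
    - [0, 0, 0]
    - [0, 0, 0]
    - [0, 0, 0]
    - [0, 0, 0]
    - [0, 0, 0]
    - [0, 0, 0]
  slide:
    - [0.3, 0, 0]
    - [0.7, -0.02, 0]
    - [1.1, -0.04, 0]
    - [1.5, -0.06, 0]
    - [1.9, -0.08, 0]
    - [2.3, -0.1, 0]
    - [2.65, -0.12, 0]
    - [2.65, -0.12, 0]
  hand: [0, 0, 0, 0, 0, 0, 0, 0]

```text
clock: 13.2
tcp_pos: [0.5512, 0.0619, 0.2222]
orientation: [2.286, 2.155, -0.0]
contact_force: [0.2, -0.3, -3.1]
grip_width: 0.0095
gripper_force: 68.5
```

Request:
servo_tool:
  turn:
    - [0, 0, 0]
    - [0, 0, 0]
    - [0, 0, 0]
    - [0, 0, 0]
    - [0, 0, 0]
    - [0, 0, 0]
  slide:
    - [0, 0, -0.2]
    - [0, 0, -0.4]
    - [0, 0, -0.6]
    - [0, 0, -0.75]
    - [0, 0, -0.85]
    - [0, 0, -0.85]
  hand: [0, 0, 0, 0, 0, 0]

```text
clock: 13.95
tcp_pos: [0.5503, 0.062, 0.1966]
orientation: [-2.285, -2.155, 0.0]
contact_force: [0.2, -0.3, -2.2]
grip_width: 0.0102
gripper_force: 68.6
```

```bash
python3 - <<'E'
from h import *
o=obs()
c,im,d=cap('side'); W=cloud(c,d); cv2.imwrite('pics/s3.png',cv2.resize(im[130:250,240:400],(800,600),interpolation=cv2.INTER_CUBIC)[...,::-1])
E
```

```text
{'clock': 13.95, 'tcp_pos': [0.5503, 0.062, 0.1966], 'orientation': [-2.2854, -2.1553, 0.0005], 'contact_force': [0.1516, -0.288, -2.1671], 'grip_width': 0.0102}
```

View pics/s3.png

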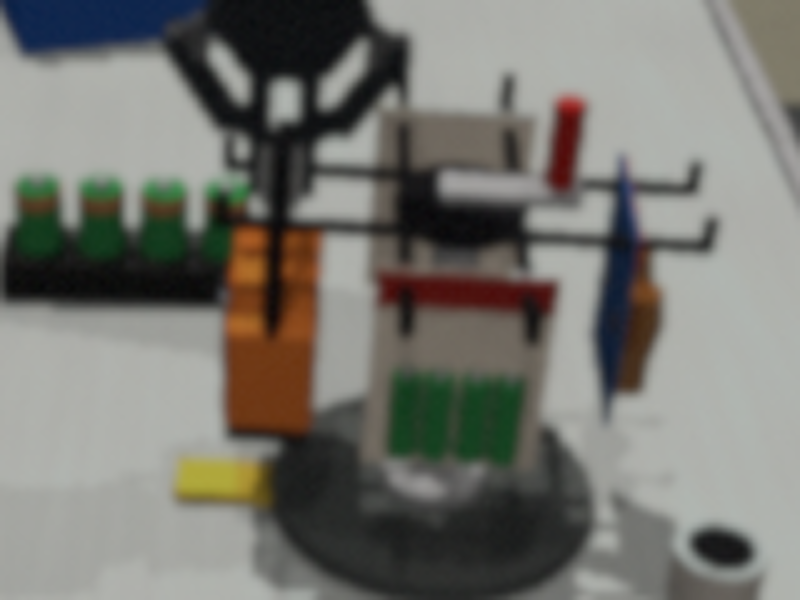

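The bar now sits behind the tips, which are at (230,155) and (220,205). I'll lower until the force shows contact.

Request:
servo_tool:
  turn:
    - [0, 0, 0]
    - [0, 0, 0]
    - [0, 0, 0]
  slide:
    - [0, 0, -0.06]
    - [0, 0, -0.12]
    - [0, 0, -0.12]
  hand: [0, 0, 0]

```text
clock: 14.38
tcp_pos: [0.5504, 0.062, 0.1932]
orientation: [-2.286, -2.155, 0.0]
contact_force: [-0.6, 0.2, -3.0]
grip_width: 0.0098
gripper_force: 68.5
```

Request:
servo_tool:
  turn:
    - [0, 0, 0]
    - [0, 0, 0]
  slide:
    - [0, 0, -0.04]
    - [0, 0, -0.04]
  hand: [0, 0]

```text
clock: 14.62
tcp_pos: [0.5508, 0.062, 0.1927]
orientation: [2.286, 2.155, 0.002]
contact_force: [-2.3, 0.4, 4.0]
grip_width: 0.0094
gripper_force: 69.5
```

Request:
servo_tool:
  turn:
    - [0, 0, 0]
    - [0, 0, 0]
    - [0, 0, 0]
    - [0, 0, 0]
    - [0, 0, 0]
  slide:
    - [0, 0, 0]
    - [0, 0, 0]
    - [0, 0, 0]
    - [0, 0, 0]
    - [0, 0, 0]
  hand: [0.16, 0.22, 0.35, 0.5, 0.5]
  squeeze: 20

```text
clock: 15.25
tcp_pos: [0.5504, 0.062, 0.192]
orientation: [2.286, 2.155, 0.0]
contact_force: [0.0, -0.6, 0.7]
grip_width: 0.0424
gripper_force: 0.0
```

Request:
servo_tool:
  turn:
    - [0, 0, 0]
    - [0, 0, 0]
    - [0, 0, 0]
    - [0, 0, 0]
    - [0, 0, 0]
    - [0, 0, 0]
    - [0, 0, 0]
    - [0, 0, 0]
  slide:
    - [0, 0, 0.3]
    - [0, 0, 0.8]
    - [0, 0, 1.4]
    - [0, 0, 2.2]
    - [0, 0, 3]
    - [0, 0, 4]
    - [0, 0, 5]
    - [0, 0, 5]
  hand: [0.5, 0.5, 0.5, 0.5, 0.5, 0.5, 0.5, 0.5]

```text
clock: 16.25
tcp_pos: [0.5519, 0.0618, 0.3456]
orientation: [2.284, 2.153, 0.009]
contact_force: [-0.5, -1.1, 0.1]
grip_width: 0.0426
gripper_force: 0.0
```

```bash
python3 - <<'E'
from h import *
o=obs()
c,im,d=cap('side'); W=cloud(c,d); a=cv2.resize(im[130:250,240:400],(560,420),interpolation=cv2.INTER_CUBIC)
m=mask(im,5,18,130)&(np.hypot(W[...,0]-.551,W[...,1]-.062)<.09)&(W[...,2]>.05)&(W[...,2]<.25); P=W[m]; print(np.percentile(P,2,0),np.percentile(P,98,0))
c,im,d=cap('wrist'); np.savez('w4.npz',im=im,d=d,W=cloud(c,d),R=c['R'],t=c['t'],fovy=c['fovy'],cx=c['cx'],cy=c['cy'])
b=cv2.resize(im,(240,180)); out=np.zeros((420,800,3),np.uint8); out[:,:560]=a; out[:180,560:]=b
cv2.imwrite('pics/f.png',out[...,::-1])
E
```

```text
{'clock': 16.25, 'tcp_pos': [0.5519, 0.0618, 0.3456], 'orientation': [2.2841, 2.1533, 0.0088], 'contact_force': [-0.5453, -1.1, 0.0652], 'grip_width': 0.0426}
[0.52646172 0.00302841 0.08392698] [0.57140313 0.10747708 0.19770643]
```

View pics/f.png

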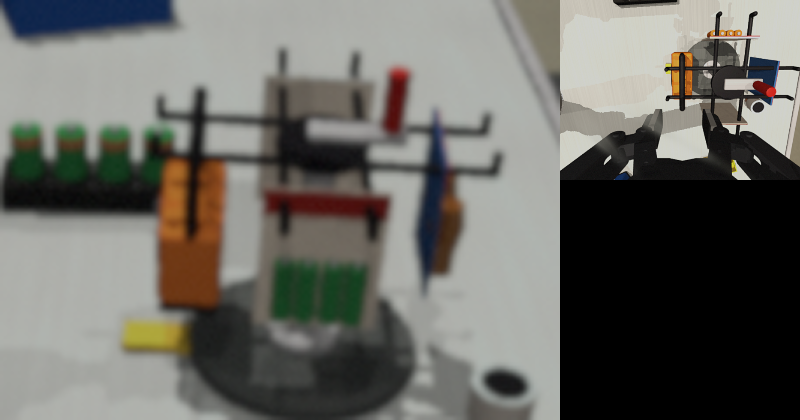

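The lantern hangs on both prongs behind the tips at about (200,160), with the gripper clear. One last numeric check of the hook angle and whether the lantern has settled.

Request:
servo_tool:
  turn:
    - [0, 0, 0]
    - [0, 0, 0]
    - [0, 0, 0]
    - [0, 0, 0]
    - [0, 0, 0]
    - [0, 0, 0]
    - [0, 0, 0]
    - [0, 0, 0]
  slide:
    - [0, 0, 0]
    - [0, 0, 0]
    - [0, 0, 0]
    - [0, 0, 0]
    - [0, 0, 0]
    - [0, 0, 0]
    - [0, 0, 0]
    - [0, 0, 0]
  hand: [0.5, 0.5, 0.5, 0.5, 0.5, 0.5, 0.5, 0.5]

```text
clock: 17.35
tcp_pos: [0.5504, 0.062, 0.342]
orientation: [-2.286, -2.155, -0.0]
contact_force: [-0.5, -0.7, -1.4]
grip_width: 0.0426
gripper_force: 0.0
```

```bash
python3 - <<'E'
from h import *
for n in (0,1):
    if n==0: z=np.load('w4.npz'); im,W=z['im'],z['W']
    else: obs(); c,im,d=cap('wrist'); W=cloud(c,d)
    m=mask(im,172,6,150)&(np.hypot(W[...,0]-.696,W[...,1]-.054)<.03)&(W[...,2]>.258)&(W[...,2]<.27); P=W[m]
    k=np.array(cv2.minEnclosingCircle(P[:,:2].astype(np.float32))[0]); q=k-[.646,.056]; print('knob',k,np.degrees(np.arctan2(q[1],q[0]))+180)
    B=W[(np.hypot(W[...,0]-.551,W[...,1]-.061)<.07)&(W[...,2]>.207)&(W[...,2]<.22)]; print('bar',len(B),np.percentile(B[:,2],[50,98]),cv2.minAreaRect(B[:,:2].astype(np.float32)))
    m=mask(im,5,18,130)&(np.hypot(W[...,0]-.551,W[...,1]-.061)<.075)&(W[...,2]>.13)&(W[...,2]<.165); B=W[m]; print('body top',np.median(B[:,2]),cv2.minAreaRect(B[:,:2].astype(np.float32)))
E
```

```text
knob [0.69548237 0.05361959] 177.24584371252345
bar 2241 [0.21586966 0.2185451 ] ((0.5617892742156982, 0.06715507805347443), (0.11198625713586807, 0.10166219621896744), 26.070316314697266)
body top 0.1484878622189795 ((0.550894021987915, 0.06292232125997543), (0.1131477802991867, 0.05055159702897072), 86.71636962890625)
{'clock': 17.35, 'tcp_pos': [0.5504, 0.062, 0.342], 'orientation': [-2.2855, -2.1554, -0.0001], 'contact_force': [-0.5388, -0.7315, -1.3792], 'grip_width': 0.0426}
knob [0.69524884 0.05361173] 177.22367651329532
bar 2284 [0.21579521 0.21853052] ((0.5607430934906006, 0.05553185194730759), (0.10017246007919312, 0.11189807206392288), 55.80940246582031)
body top 0.14851535475687402 ((0.5510979890823364, 0.06777725368738174), (0.10340721905231476, 0.050796233117580414), 86.79743957519531)
```

Bar top is at 0.216, body top at 0.1485 (level), knob at 177.2° against the tongue's 176.9°, and it is stationary. Handing in.

```bash
python3 -c "
from bench import r; print(r.hand_in())"
```

```text
the job is handed in; nothing more can be done
None
```

I turned the carousel until its empty hook was over the yellow tongue (within about half a degree by my measurement), hung the orange lantern straight on both prongs behind the tips, let go and handed the job in at about 17 s; no verdict was returned.

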